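# Stroke the planting-hole covers shut

## Task

Run your fingertips lightly along the curved row of four flip covers on the planting tray, starting at the filler-cap end, folding each cover down flat over its hole in turn so that no light reaches the water. Press gently, never bend a cover back past upright, do not shift the seedling cups, the dish or anything standing on the bench, and finish clear with all four covers lying shut.

Things in the scene. Friction and masses are not known exactly. Their poses are not given: they have to be found in the camera images.
- tray: White planting tray, fixed: deck 60 mm above the bench. Origin on the bench; at yaw 0 x points away from the robot, y left. Spans x -105..125, y -200..200. Four grey flip covers, 74 mm apart, follow an arc (radius 230, centre x -190 y 0; 0.322 rad a cover) from the left (+y) end, by the round filler cap (36 mm wide, 10 high, at x -20 y 172), to the right end, by the flat dark level window.
- cover1 (a joint): Opening angle of the first (leftmost, nearest the filler cap) cover, rad: 0 flat shut, 1.57 upright; starts 0.9 to 1.3, leaning away from the filler cap. Stiff hinge, stays where left; about 0.5 N at the tab turns it. Round plate, 40 mm wide, 3 mm thick, with a 16 mm wide tab. Hinged at its edge towards the filler cap: a fingertip moving along the row away from the cap folds it down. Shut, its top is 66 mm above the bench.
- cover1_hinge (a point): Middle of the hinge axis of the first (leftmost, nearest the filler cap) cover, fixed on the tray, 64.5 mm above the bench.
- cover1_tab (a point): End of the tab of the first (leftmost, nearest the filler cap) cover, mid-thickness, 47 mm from its hinge; moves with the cover. Shut, it lies 47 mm level from the hinge, along the row's tangent, away from the filler cap.
- cover2 (a joint): Opening angle of the second cover, rad: 0 flat shut, 1.57 upright; starts 0.9 to 1.3, leaning away from the filler cap. Stiff hinge, stays where left; about 0.5 N at the tab turns it. Round plate, 40 mm wide, 3 mm thick, with a 16 mm wide tab. Hinged at its edge towards the filler cap: a fingertip moving along the row away from the cap folds it down. Shut, its top is 66 mm above the bench.
- cover2_hinge (a point): Middle of the hinge axis of the second cover, fixed on the tray, 64.5 mm above the bench.
- cover2_tab (a point): End of the tab of the second cover, mid-thickness, 47 mm from its hinge; moves with the cover. Shut, it lies 47 mm level from the hinge, along the row's tangent, away from the filler cap.
- cover3 (a joint): Opening angle of the third cover, rad: 0 flat shut, 1.57 upright; starts 0.9 to 1.3, leaning away from the filler cap. Stiff hinge, stays where left; about 0.5 N at the tab turns it. Round plate, 40 mm wide, 3 mm thick, with a 16 mm wide tab. Hinged at its edge towards the filler cap: a fingertip moving along the row away from the cap folds it down. Shut, its top is 66 mm above the bench.
- cover3_hinge (a point): Middle of the hinge axis of the third cover, fixed on the tray, 64.5 mm above the bench.
- cover3_tab (a point): End of the tab of the third cover, mid-thickness, 47 mm from its hinge; moves with the cover. Shut, it lies 47 mm level from the hinge, along the row's tangent, away from the filler cap.
- cover4 (a joint): Opening angle of the fourth (rightmost) cover, rad: 0 flat shut, 1.57 upright; starts 0.9 to 1.3, leaning away from the filler cap. Stiff hinge, stays where left; about 0.5 N at the tab turns it. Round plate, 40 mm wide, 3 mm thick, with a 16 mm wide tab. Hinged at its edge towards the filler cap: a fingertip moving along the row away from the cap folds it down. Shut, its top is 66 mm above the bench.
- cover4_hinge (a point): Middle of the hinge axis of the fourth (rightmost) cover, fixed on the tray, 64.5 mm above the bench.
- cover4_tab (a point): End of the tab of the fourth (rightmost) cover, mid-thickness, 47 mm from its hinge; moves with the cover. Shut, it lies 47 mm level from the hinge, along the row's tangent, away from the filler cap.
- sprout_a: Loose black cup with a small rigid green model seedling of three leaves, 48 mm across, under 65 mm high over all, standing on the tray deck in one of four places: three between the row and the robot, one in the far left corner beyond the row. Origin under its centre.
- sprout_b: Loose black cup with a small rigid green model seedling of five leaves, 48 mm across, under 65 mm high over all, standing on the tray deck in one of four places: three between the row and the robot, one in the far left corner beyond the row. Origin under its centre.
- sprout_c: Loose black cup with a small rigid green model seedling of two leaves, 48 mm across, under 65 mm high over all, standing on the tray deck in one of four places: three between the row and the robot, one in the far left corner beyond the row. Origin under its centre.
- sprout_d: Loose black cup with a small rigid green model seedling of four leaves, 48 mm across, under 65 mm high over all, standing on the tray deck in one of four places: three between the row and the robot, one in the far left corner beyond the row. Origin under its centre.
- dish: Loose pale round dish with a brown filling, 56 mm across, 12 mm high, on the far right corner of the tray. Origin under its centre.
- seed_box: Loose pale box of brown growing medium, 110 x 75 x 35 mm, on the bench to the right. Origin under its centre.
- nutrient: Loose white bottle, 60 mm across, 130 mm high, on the bench to the right. Origin under its centre.
- beaker: Loose clear cup, 70 mm across, 80 mm high, on the bench to the left. Origin under its centre.

How it is judged:
By the outcome, as a careful person would: the job done as asked, in the order asked, and still so for the second after the job is handed in, with the robot touching nothing.
It also fails if it takes over 40 s, if anything falls off the work surface, if the arm or the gripper's body presses on something with over 40 N, if the wrist force passes 120 N, or if a joint passes its speed limit or range.

## Robot

A 6-joint arm with a two-finger parallel gripper is mounted at the origin on the work surface. World frame = base frame: x ahead of the robot, y to its left, z up, the work surface at z = 0. Lengths are in mm, angles in rad, forces in N, time in s.
With the tool pointing down it reaches from about 275 to 1000 mm from the base axis. Payload 8.4 kg.
Tool frame: the origin (TCP) lies at the very end of the fingers, on their centre line; the grasp point (between the pads) lies 19 mm behind it; z points along the fingers, y is the direction in which the jaws open and shut (so a half turn about z gives the same grasp; the last joint's range is limited). The gripper opens to 85 mm and grips with 20 to 120 N. Pads are 22 mm wide; open, the fingers measure 114 mm over their backs; the gripper's body (76 mm by 85 mm) begins 54 mm behind the grasp point. The pads swing forward as they close: fully open they stand 13 mm farther back than shut.
Start: joints at [1.206, 0.353, 1.633, -0, 1.155, -0.002], TCP at [221.807, 584.32, 231.281] pointing down, gripper open.
Joint ranges: [-2.63, 2.63], [-0.92, 2.1], [0.06, 2.66], [-1.3, 4.44], [0, 2.69], [-3.02, 3.02]. Speed limits (rad/s): [2.22, 2.22, 2.79, 3.14, 3.14, 3.14].

## Interface

Orientations are given as a rotation vector (axis times angle).
In Python, from rig import reach, servo_line, movej, gripper_open, clamp, dwell, solve_ik, get_obs, read_camera, MotionError, hand_in gives the robot as it stands. Calls block until the motion is done:
- reach(position, orientation): joint-space move of the TCP to a pose.
- servo_line(position, ori=None, max_speed=150, threshold=None): straight line of the TCP; ori=None keeps the orientation; max_speed is the mean speed in mm/s. With threshold (N) it stops when the force on the tool has changed by that much, and returns True; else False.
- movej(angles): joint-space move.
- gripper_open() and clamp(): open the fingers fully, or close them until they stop; the grip force is fixed at half the most.
- dwell(seconds).
- solve_ik(position, orientation): joint angles nearest the present ones, or None.
- get_obs(): the state.
- read_camera(name): name is "scene" or "top" or "wrist"; returns a dict with "frame" (384x512x3 uint8, blue, green, red), "camera_matrix" (3x3 intrinsics, pixels), "extrinsics" (4x4, takes a point from world to camera coordinates). Camera axes: x right, y down, z forward; pixel columns grow to the right and rows downward; lengths in mm; the calibration is good to about 2 mm. A picture is of the moment at which its call begins. There is no depth.
A pose or a line that the arm cannot do raises MotionError and nothing moves.
- hand_in(): hands the job in, once; it reports no verdict.
The state is a dict: "clock": time; "joint_pos": joint angles; "qvel": joint speeds; "joint_torque": joint torques, N m; "tool_pos": TCP position; "ee_rot": TCP orientation; "contact_force": force on the tool from outside, world axes, zero at the start; "moment": the same for the moment, N m; "opening": finger opening in mm.
Only numpy, scipy, OpenCV 4.12 (cv2) and the standard library are available. Lean on these libraries where they do the work, as an engineer would, in place of code of your own. Each camera call takes 0.05 s, during which the arm holds its last target.

## Working session

There is one attempt and no reset: what is moved stays moved. The work goes in short steps, each a Python script; the robot and the scene stay as the last script left them, time stands still between calls to the robot, and variables do not carry over. Pictures are saved under pics/ and viewed, and the job is handed in when it is done.

```bash
mkdir -p pics; ls; python3 - <<'E'
from rig import *
import cv2,numpy as np
for n in("scene","top","wrist"):
    c=read_camera(n); cv2.imwrite(f"pics/{n}0.png",c["frame"]); np.savez(f"{n}.npz",K=c["camera_matrix"],T=c["extrinsics"])
    print(n,c["camera_matrix"].round(1).tolist(),c["extrinsics"].round(3).tolist())
o=get_obs();print(o["clock"],o["tool_pos"],o["ee_rot"],o["contact_force"],o["opening"])
E
```

```text
pics
scene [[459.2, 0.0, 253.8], [0.0, 459.2, 187.9], [0.0, 0.0, 1.0]] [[0.631, 0.775, -0.008, -349.402], [0.429, -0.358, -0.829, -196.692], [-0.646, 0.52, -0.559, 1930.888], [0.0, 0.0, 0.0, 1.0]]
top [[365.4, 0.0, 258.8], [0.0, 365.4, 194.3], [0.0, 0.0, 1.0]] [[0.007, -1.0, -0.011, -19.703], [-0.982, -0.005, -0.186, 551.542], [0.186, 0.012, -0.982, 971.673], [0.0, 0.0, 0.0, 1.0]]
wrist [[319.7, 0.0, 250.3], [0.0, 319.7, 190.2], [0.0, 0.0, 1.0]] [[0.357, 0.934, -0.002, -623.083], [0.896, -0.341, 0.285, -36.54], [0.266, -0.103, -0.959, 379.591], [0.0, 0.0, 0.0, 1.0]]
0.15 [221.66206627 583.97930473 230.71875181] [-5.66670486e-01 -3.08985052e+00  1.68435173e-03] [-0.34271459 -0.61554442 -0.39622325] 85.63919317036017
```

View pics/scene0.png

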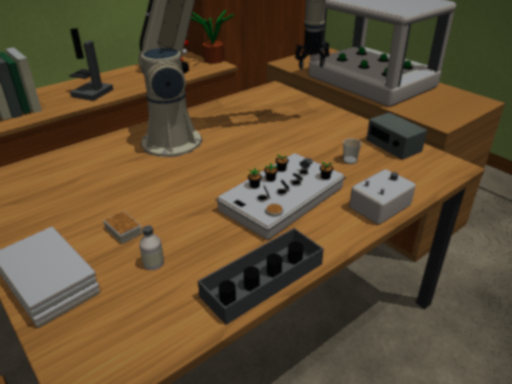

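View pics/top0.png

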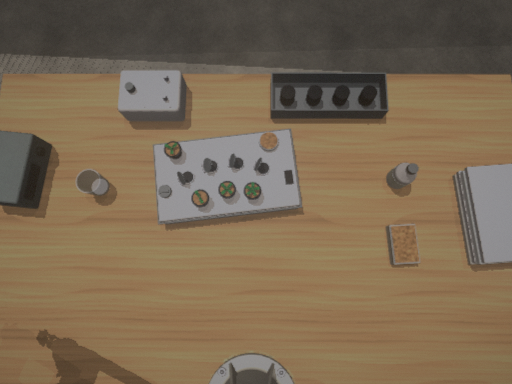

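View pics/wrist0.png

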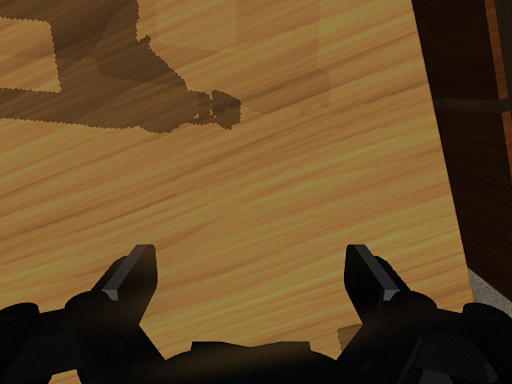

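```bash
python3 - <<'E'
import cv2
a=cv2.imread("pics/top0.png")[122:227,145:310]
cv2.imwrite("pics/top0c.png",cv2.resize(a,None,fx=4.8,fy=4.8,interpolation=cv2.INTER_CUBIC))
a=cv2.imread("pics/scene0.png")[145:242,210:355]
cv2.imwrite("pics/scene0c.png",cv2.resize(a,None,fx=5.5,fy=5.5,interpolation=cv2.INTER_CUBIC))
E
```

```text
(no output)
```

View pics/top0c.png

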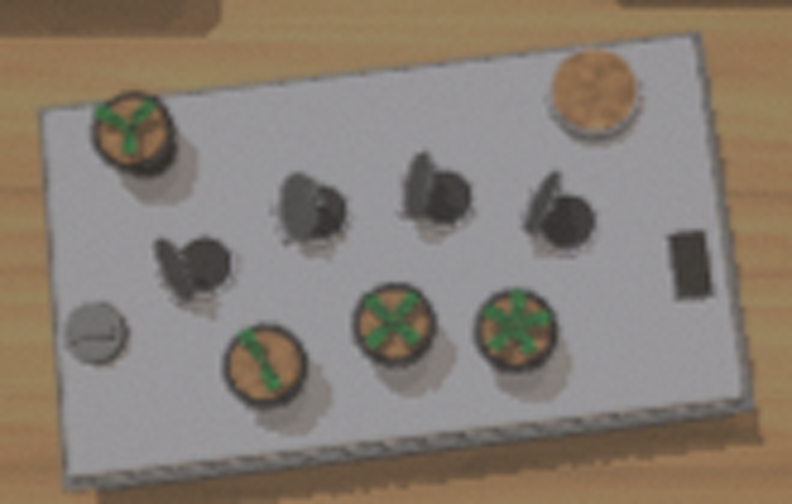

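View pics/scene0c.png

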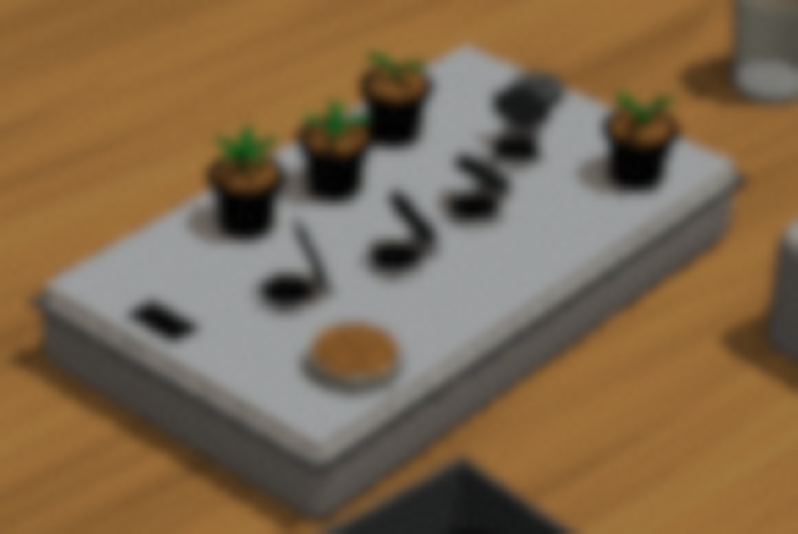

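The top view shows all four covers open with their dark holes to the right of the plates. The cap is at crop (98,330), the dish at (595,90), and cups at (133,130), (265,365), (395,323) and (515,328). Next I'll fit the tray pose from the corners, cap, holes and window.

```bash
cat > h.py <<'E'
import numpy as np,cv2
from scipy.optimize import least_squares
def cam(n):
    d=np.load(n+".npz"); return d["K"],d["T"]
def proj(n,P):
    K,T=cam(n);P=np.atleast_2d(P); q=(T[:3,:3]@P.T+T[:3,3:4]); q=K@q; return (q[:2]/q[2]).T
def w(pose,L):
    L=np.atleast_2d(np.asarray(L,float)); c,s=np.cos(pose[2]),np.sin(pose[2])
    return np.c_[pose[0]+c*L[:,0]-s*L[:,1],pose[1]+s*L[:,0]+c*L[:,1],L[:,2]]
TH=[0.483,0.161,-0.161,-0.483]
def arc(th,r=230,z=0): return np.array([-190+r*np.cos(th),r*np.sin(th),z])
def tan(th): return np.array([np.sin(th),-np.cos(th),0])
E
python3 - <<'E'
from h import *
L=np.array([[125,200,60],[125,-200,60],[-105,-200,60],[-105,200,60],[-20,172,70]],float)
px=np.array([[40,107],[698,35],[748,400],[65,478],[97,331]])/4.8+[145,122]
ls=np.array([[735,162],[318,462],[45,293],[468,45]])/5.5+[210,145]
# scene: far-left TL=(735,162), far-right TR=(318,462), BR=(45,293), BL=(468,45)
f=lambda p:(proj("top",w(p,L))-px).ravel()
g=lambda p:(proj("scene",w(p,L[:4]))-ls).ravel()
x0=[600,70,0.1]
for nm,F in(("top",f),("scene",g),("both",lambda p:np.r_[f(p),g(p)])):
    r=least_squares(F,x0); print(nm,r.x.round(3),r.fun.reshape(-1,2).round(2).tolist())
pose=r.x
np.save("pose.npy",least_squares(f,x0).x)
for pn in("top","scene"):
  p=np.load("pose.npy")
  img=cv2.imread(f"pics/{pn}0c.png");s,off=((4.8,[145,122]) if pn=="top" else (5.5,[210,145]))
  for th in TH:
    for r in (0,):
      C=arc(th); a=np.linspace(0,6.28,40)
      P=np.c_[C[0]+20*np.cos(a),C[1]+20*np.sin(a),a*0+61]
      q=((proj(pn,w(p,P))-off)*s).round().astype(int); cv2.polylines(img,[q],True,(0,0,255),1)
    h=C-20*tan(th); h[2]=64.5
    q=((proj(pn,w(p,h))-off)*s).round().astype(int)[0]; cv2.circle(img,q.tolist(),3,(0,255,255),-1)
  q=((proj(pn,w(p,L))-off)*s).round().astype(int)
  for k in q: cv2.circle(img,k.tolist(),4,(255,0,255),1)
  cv2.imwrite(f"pics/{pn}_fit.png",img)
E
```

```text
top [5.97004e+02 7.50700e+01 1.21000e-01] [[-0.72, -1.0], [0.88, -1.54], [1.29, 0.99], [-0.98, 1.29], [-0.47, -0.11]]
scene [6.10224e+02 7.09920e+01 1.32000e-01] [[2.28, 0.44], [1.08, -0.44], [-2.55, -0.33], [-0.9, -0.53]]
both [6.00207e+02 7.53660e+01 1.26000e-01] [[-0.98, -1.65], [0.46, -2.95], [1.32, -0.59], [-0.77, 0.52], [-0.44, -0.9], [1.08, -0.99], [-0.43, -2.73], [-3.32, -2.4], [-1.56, -1.87]]
```

View pics/top_fit.png

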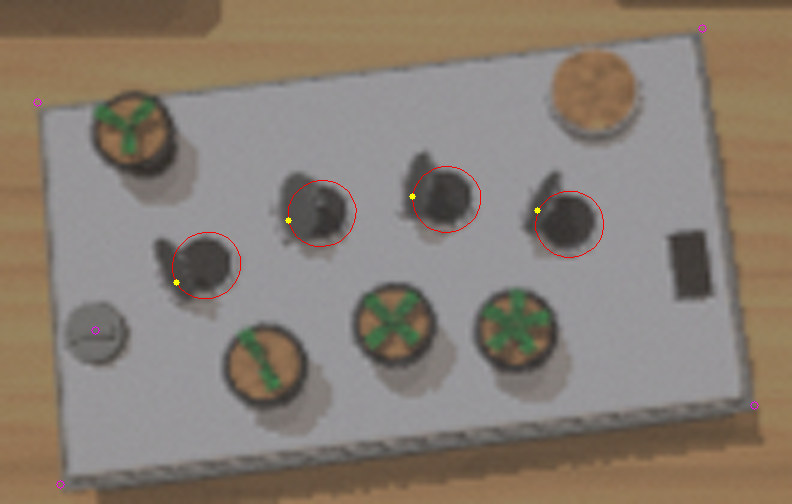

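View pics/scene_fit.png

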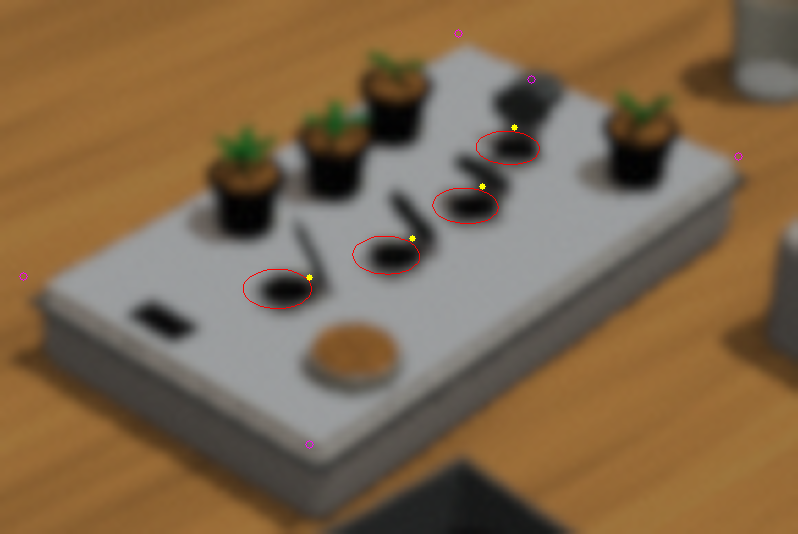

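```bash
python3 - <<'E'
from h import *
from scipy.spatial.transform import Rotation as R
K,T=cam("wrist"); C=-T[:3,:3].T@T[:3,3]; t=np.array([221.66,583.98,230.72]); r=R.from_rotvec([-.5666705,-3.0898505,.00168])
print("cam in tool",r.inv().apply(C-t),"fwd",r.inv().apply(T[2,:3]),"toolx,y",r.apply([1,0,0]),r.apply([0,1,0]))
p=np.load("pose.npy")
for th in TH: 
    print(w(p,arc(th,z=64.5)-20*tan(th)).round(1), (w(p,arc(th)+tan(th))-w(p,arc(th))).round(3))
E
```

```text
cam in tool [  71.85111526   -0.83882691 -142.35081303] fwd [-0.28494706 -0.00138135  0.95854226] toolx,y [-9.34919745e-01  3.54859227e-01  1.21387419e-05] [ 0.354859    0.93491919 -0.00108966]
[[586.4 199.2  64.5]] [[ 0.568 -0.823  0.   ]]
[[623.8 135.3  64.5]] [[ 0.278 -0.961  0.   ]]
[[639.   62.9  64.5]] [[-0.04  -0.999  0.   ]]
[[630.5 -10.6  64.5]] [[-0.355 -0.935  0.   ]]
```

```bash
cat >> h.py <<'E'
from scipy.spatial.transform import Rotation as R
def ori(a): # tool x = -(cos a, sin a), z down
    x=np.array([-np.cos(a),-np.sin(a),0]);z=np.array([0,0,-1.]);y=np.cross(z,x)
    return R.from_matrix(np.c_[x,y,z]).as_rotvec()
E
python3 - <<'E'
from h import *
from rig import *
clamp()
p=np.load("pose.npy")
reach([670,85,235],ori(p[2]))
dwell(0.2)
c=read_camera("wrist"); cv2.imwrite("pics/wrist1.png",c["frame"]); np.savez("wrist.npz",K=c["camera_matrix"],T=c["extrinsics"])
cv2.imwrite("pics/wrist1b.png",cv2.resize(c["frame"],None,fx=1.56,fy=1.56,interpolation=cv2.INTER_CUBIC))
o=get_obs();print(o["clock"],o["tool_pos"],o["contact_force"],o["opening"],o["joint_pos"])
E
```

```text
3.55 [669.90547032  85.54582085 235.03131274] [ 0.97493557 -0.20333546  0.55733509] 0.23309250124157638 [ 1.24764655e-01  4.27639859e-01  1.51297902e+00  5.32552169e-05
  1.20096646e+00 -1.56722700e+00]
```

View pics/wrist1b.png

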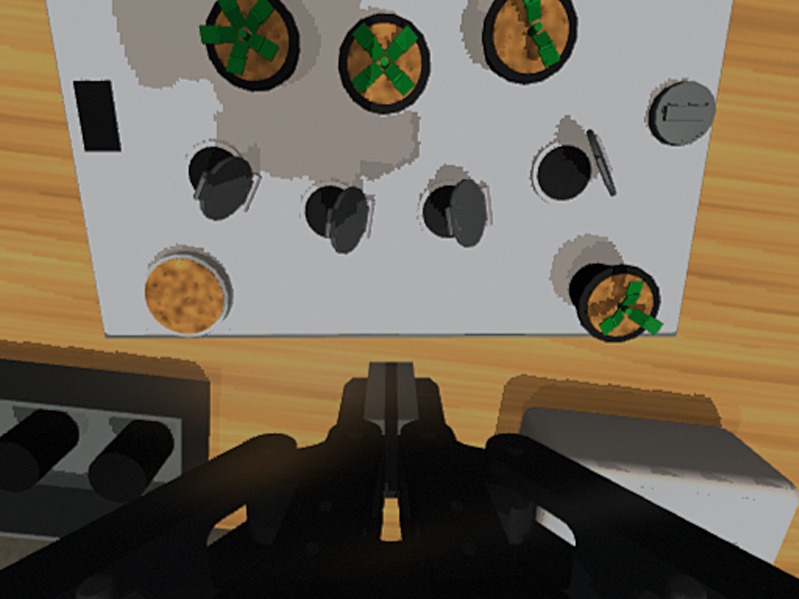

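The wrist view (shown at 1.56x) is sharp. It shows the holes at (563,172), (440,210), (327,211) and (213,165), the cap at (682,112), and the far corners at (105,335) and (677,332). I'll overlay the model to refine the pose.

```bash
python3 - <<'E'
from h import *
p0=np.load("pose.npy")
L=np.array([[125,200,60],[125,-200,60],[-20,172,70]],float)
L=np.r_[L,[arc(TH[0],z=60)]]
px=(np.array([[677,332],[105,335],[683,111],[563,172]])+.5)/1.56-.5
r=least_squares(lambda p:(proj("wrist",w(p,L))-px).ravel(),p0);print(r.x.round(3),r.fun.reshape(-1,2).round(2).tolist())
p=r.x; np.save("posew.npy",p)
img=cv2.imread("pics/wrist1b.png")
for pp,col in((p0,(255,0,0)),(p,(0,0,255))):
  D=lambda P:((proj("wrist",w(pp,P))+.5)*1.56-.5).round().astype(int)
  for th in TH:
    C=arc(th); a=np.linspace(0,6.28,40)
    cv2.polylines(img,[D(np.c_[C[0]+19*np.cos(a),C[1]+19*np.sin(a),a*0+60])],True,col,1)
    h=C-20*tan(th);h[2]=64.5;n=np.array([np.cos(th),np.sin(th),0])
    cv2.polylines(img,[D([h-12*n,h+12*n])],False,(0,255,255) if col[2] else (255,255,0),1)
  for k in D([[125,200,60],[125,-200,60],[-20,172,70]]): cv2.circle(img,k.tolist(),4,col,1)
cv2.imwrite("pics/w_fit.png",img)
E
```

```text
[5.96904e+02 7.44770e+01 1.22000e-01] [[4.15, 3.48], [-5.8, 2.42], [1.95, -1.08], [-0.59, -1.91]]
```

View pics/w_fit.png

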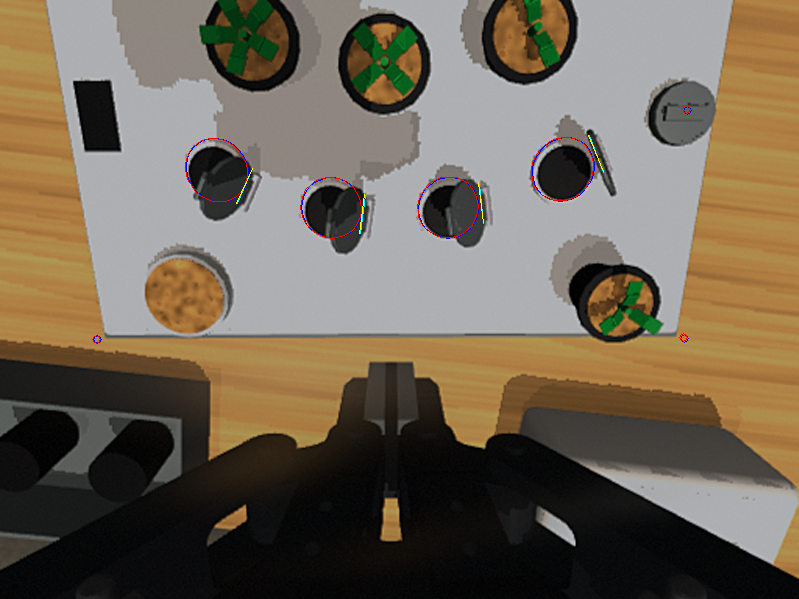

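Holes line up within about 1 mm, and the hinges sit about 3 mm farther toward the cap, so hinge ≈ hole centre − 23.5 mm. The closed fingertips are about 15 mm thick along the row. I'll fold cover 1 now.

```bash
cat >> h.py <<'E'
pose=np.load("posew.npy")
HALF=7.5
def pt(i,s,dz):  # leading-corner position s past hinge i, dz above hinge axis -> TCP world
    th=TH[i]; return w(pose,arc(th)+(-23.5+s-HALF)*tan(th)+np.array([0,0,64.5+dz]))[0]
def fo(rig): o=rig.get_obs(); return o["clock"],o["tool_pos"].round(1),o["contact_force"].round(2)
def stroke(i,rig,thr=2.0):
    O=ori(TH[i]+pose[2])
    rig.servo_line(pt(i,-9,52),O,max_speed=120); print("start",fo(rig))
    rig.servo_line(pt(i,-9,46),O,max_speed=60)
    rig.servo_line(pt(i,16,34),O,max_speed=60); print("mid",fo(rig))
    rig.servo_line(pt(i,36,6),O,max_speed=60); rig.dwell(0.15); print("low",fo(rig))
    hit=rig.servo_line(pt(i,36,-0.5),O,max_speed=15,threshold=thr); print("press",hit,fo(rig))
E
python3 - <<'E'
from h import *
import rig
rig.reach(pt(0,-9,90),ori(TH[0]+pose[2])); print(fo(rig))
stroke(0,rig)
p=rig.get_obs()["tool_pos"]; rig.servo_line(p+[0,0,50],max_speed=120); print(fo(rig))
c=rig.read_camera("wrist"); cv2.imwrite("pics/w2.png",cv2.resize(c["frame"],None,fx=1.56,fy=1.56))
E
```

```text
(4.3, array([576. , 215. , 155.4]), array([-0.04, -0.55, -0.49]))
start (4.7667, array([575.5, 214.4, 116.7]), array([-0.06,  0.25,  0.55]))
mid (5.625, array([589. , 194.2,  98.3]), array([0.14, 0.24, 0.52]))
low (6.5, array([600.5, 178.2,  70.8]), array([0.07, 0.22, 0.34]))
press True (6.875, array([600.6, 178.2,  66. ]), array([-1.5 , -0.47,  6.43]))
(7.45, array([600.4, 178.1, 115.7]), array([-0.21, -0.22, -0.88]))
```

View pics/w2.png

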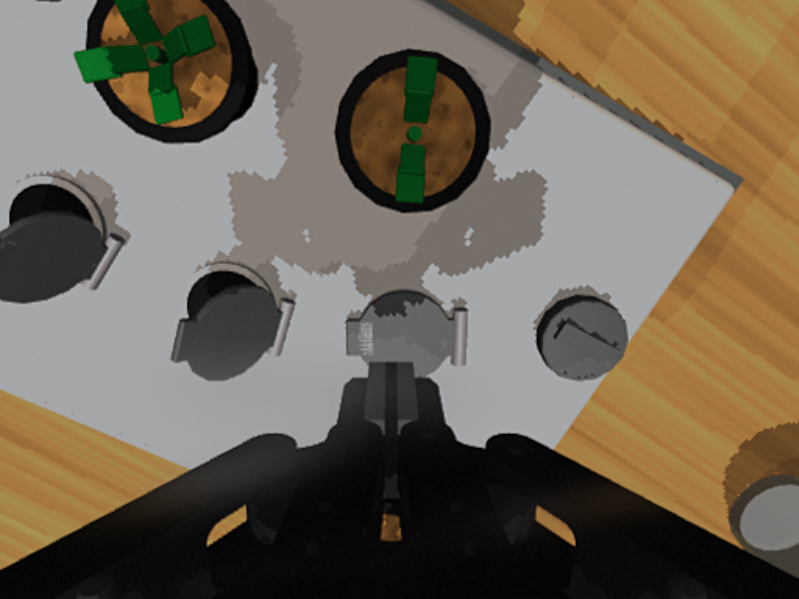

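Cover 1 lies flat, with contact exactly at z=66 and its hinge on the right at (460,335). The press peaked near 6 N, so I'll press slower on the rest.

```bash
sed -i 's/pt(i,36,6),O,max_speed=60/pt(i,36,4),O,max_speed=60/; s/pt(i,36,-0.5),O,max_speed=15/pt(i,36,0.9),O,max_speed=6/' h.py; sed -i 's/thr=2.0/thr=1.5/' h.py
python3 - <<'E'
from h import *
import rig
stroke(1,rig)
p=rig.get_obs()["tool_pos"]; rig.servo_line(p+[0,0,50],max_speed=120); print(fo(rig))
c=rig.read_camera("wrist"); cv2.imwrite("pics/w3.png",cv2.resize(c["frame"],None,fx=1.56,fy=1.56))
E
```

```text
start (7.975, array([617.4, 153.8, 115.6]), array([-0.31,  0.97, -0.36]))
mid (8.8333, array([625. , 129.6,  98.4]), array([-0.63,  1.22,  1.22]))
low (9.7333, array([630.7, 111. ,  68.8]), array([ 0.04, -0.56, -0.19]))
press True (10.1917, array([630.7, 110.8,  66. ]), array([ 0.47, -0.1 ,  3.55]))
(10.7667, array([630.4, 110.8, 115.7]), array([-0.25,  0.22, -0.41]))
```

View pics/w3.png

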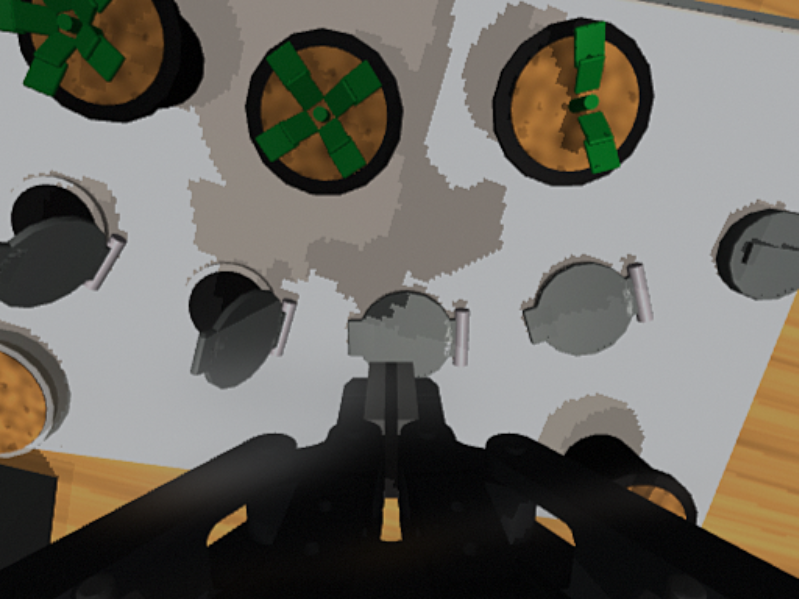

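Covers 1 (585,305) and 2 (405,335) are flat, and the press was about 3.5 N. Continuing with 3 and 4.

```bash
python3 - <<'E'
from h import *
import rig
for i in(2,3):
    stroke(i,rig)
    p=rig.get_obs()["tool_pos"]; rig.servo_line(p+[0,0,50],max_speed=120); print(fo(rig))
    c=rig.read_camera("wrist"); cv2.imwrite(f"pics/w{i+2}.png",cv2.resize(c["frame"],None,fx=1.56,fy=1.56))
E
```

```text
start (11.2917, array([639.2,  82.3, 115.6]), array([ 0.7 , -0.26, -0.11]))
mid (12.15, array([638.7,  57. ,  98.4]), array([-0.34,  0.17, -0.63]))
low (13.05, array([638.2,  37.5,  68.8]), array([-0.23,  0.22,  0.32]))
press True (13.5083, array([638. ,  37.4,  66. ]), array([-0.19, -0.76,  4.87]))
(14.0833, array([637.7,  37.4, 115.7]), array([ 0.29, -0.1 ,  0.27]))
start (14.6083, array([637.1,   7.5, 115.7]), array([0.28, 0.89, 0.24]))
mid (15.4667, array([628.7, -16.2,  98.5]), array([-0.45,  0.42, -0.53]))
low (16.3667, array([622. , -34.5,  68.8]), array([-0.29, -0.36,  0.01]))
press True (16.825, array([621.8, -34.5,  66. ]), array([-0.25,  0.6 ,  5.21]))
(17.4, array([621.6, -34.5, 115.8]), array([-0.16,  0.43, -0.92]))
```

View pics/w5.png

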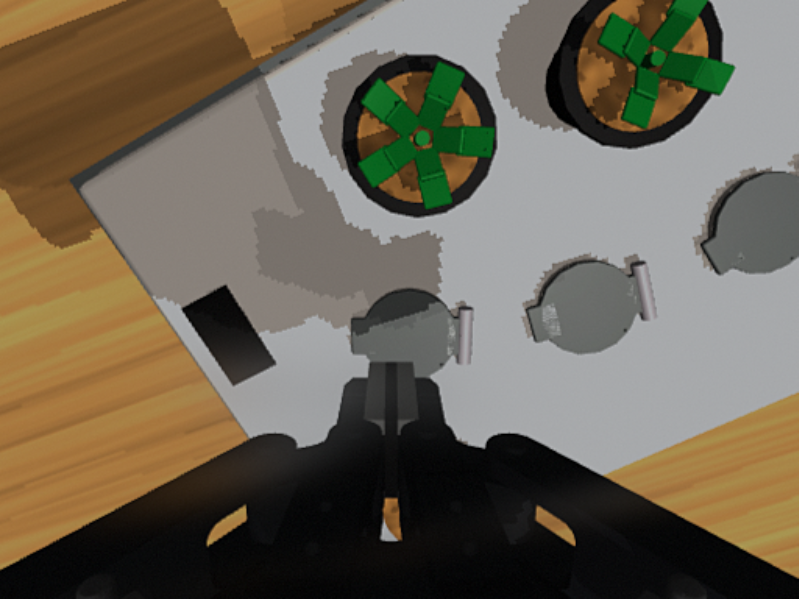

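All look shut. I'll go back to the earlier view pose, well above the tray, to compare.

```bash
python3 - <<'E'
from h import *
import rig
p=rig.get_obs()["tool_pos"]; rig.servo_line(p+[0,0,100],max_speed=150)
rig.reach([670,85,235],ori(np.load("pose.npy")[2])); rig.dwell(.3)
c=rig.read_camera("wrist"); cv2.imwrite("pics/w6.png",cv2.resize(c["frame"],None,fx=1.56,fy=1.56)); cv2.imwrite("pics/w6r.png",c["frame"]); print(fo(rig))
d=np.abs(c["frame"].astype(int)-cv2.imread("pics/wrist1.png")).max(2); 
cv2.imwrite("pics/diff.png",cv2.resize(np.clip(d*3,0,255).astype(np.uint8),None,fx=1.56,fy=1.56))
E
```

```text
(19.1917, array([669.8,  84.1, 234.9]), array([ 0.99,  0.41, -0.93]))
```

View pics/w6.png

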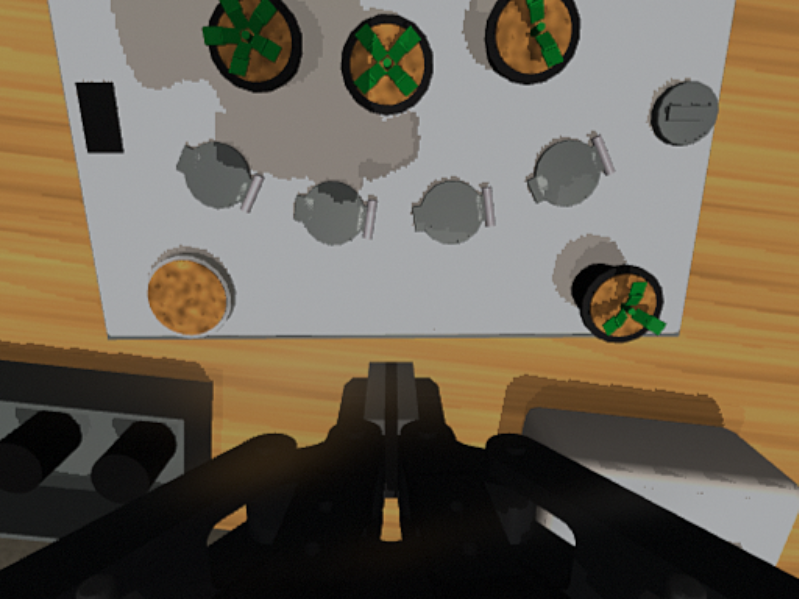

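View pics/diff.png

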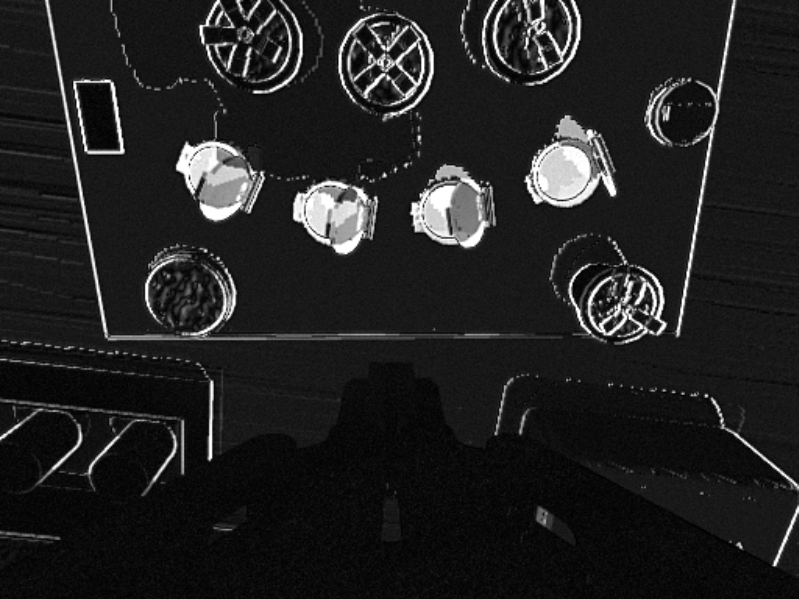

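All four holes are covered, and the only other difference from the first picture is a uniform shift of about 2 px from the camera pose. The cups, dish and cap are unchanged. Handing in.

```bash
python3 -c "
import rig; print(rig.hand_in()); print(rig.get_obs()['clock'])"
```

```text
the job is handed in; nothing more can be done
None
the job is handed in; nothing more can be done
```

All four covers are folded shut, in order from the filler-cap end, and the job is handed in. It used about 19 s of the 40 s.

- **Method:** I located the tray from the top and wrist cameras. I closed the fingers, stroked each cover over from its hinge side, then pressed it slowly until contact.
- **Shut:** On every cover the fingertips met the plate at z = 66.0 mm, which is the stated shut height. The last wrist picture shows all four lying flat over their holes.
- **Press force:** The readings at contact were 6.4, 3.6, 4.9 and 5.2 N. The first was firmer than I wanted, so I slowed the press for the other three.
- **Nothing shifted:** Compared with the first wrist picture from the same pose, the four cups and the dish are where they were, apart from a uniform 1–2 pixel offset. I didn't take final pictures of the beaker, bottle and seed box, but the arm stayed well above or away from them.
- **Finish:** The arm ended about 170 mm above the tray deck, touching nothing.
- **Disagreement:** The hinges sat about 3.5 mm nearer the cap than my first model, so I corrected for that before the first stroke. The scene-camera fit also differed from the other two cameras by about 13 mm, and I didn't use it.

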